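# Hold the beam shutter lever through the guard window

### The arm

A 6-joint arm with a two-finger parallel gripper is mounted at the origin on a cart in front of the work surface, level with it; the furniture and walls round the work are solid. World frame = base frame: x ahead of the robot, y to its left, z up, the work surface at z = 0. Lengths are in mm, angles in rad, forces in N, time in s.
With the tool pointing down it reaches from about 300 to 775 mm from the base axis. Payload 14.6 kg.
Tool frame: the origin (TCP) lies midway between the tips of the shut fingers; the grasp point (between the pads) lies 19 mm behind it (pinch_z is the distance from the TCP to the grasp point, in mm); z points along the fingers, y is the direction in which the jaws open and shut (so a half turn about z gives the same grasp; the last joint's range is limited). The gripper opens to 94 mm and grips with 3 to 60 N. Pads are 16 mm wide; open, the fingers measure 119 mm over their backs; the gripper's body (75 mm by 177 mm) begins 78 mm behind the grasp point.
Start: joints at [-1.4, 0.3, 1.521, -0, 1.321, -0.067], TCP at [129.554, -534.514, 205.446] pointing down, gripper open.
Joint ranges: [-3.03, 3.03], [-0.79, 2.21], [0.23, 2.52], [-1.04, 4.18], [0, 3.07], [-2.55, 2.55]. Speed limits (rad/s): [2.22, 2.22, 2.57, 3.14, 3.14, 3.14].

### API

Orientations are given as [roll, pitch, yaw] about the fixed x, y, z axes, in that order (R = Rz(yaw) Ry(pitch) Rx(roll)).
In Python, from cell import read_state, camera, sign_off, pinch_z gives the robot as it stands. The module is installed in compiled form; this text tells all that it offers.
- The arm moves only by the tool servo_tool, never from a script. Its argument "series" is a list of rows, each a list of 6 numbers: the shift along the tool's x, y, z in cm, then the turn, a rotation vector about the tool's x, y, z in rad. In form: [[tx, ty, tz, rx, ry, rz], ...]. A call has exactly 10 rows; each row is the pose to reach, as a shift and turn from the pose commanded when the call began, along the tool's axes at that moment; what a row does not reach only later rows make up. A row lasts 1/12 s, in which the tool goes at most 41.7 mm and 7.16 degrees, less where a joint would pass 70% of its speed; a pose out of reach is approached as far as the arm can. A call with a gripper value outside its range is refused whole. "gripper" is the finger opening in cm, from 0 to 9.4, set as the call begins (left out, the last holds). The fingers move at their own pace and stop on an object; "grip_force" is the grip in N (left out, the last holds). Time passes only in rows, so rows that repeat a pose let the fingers close, or fill a call up. It gives the time, the measured TCP pose, the force and the opening at its end, in the units of the state.
- read_state(): the state, without advancing time (a new reading comes with each control period).
- camera(name): name is "side" or "top"; returns a dict with "pixels" (400x640x3 uint8, red, green, blue), "fx", "fy", "cx", "cy" (pixels), "pose" (4x4, takes a point from camera to world coordinates). Camera axes: x right, y down, z forward; pixel columns grow to the right and rows downward; lengths in mm; the calibration is good to about 2 mm. A picture is of the moment at which its call begins. There is no depth.
- sign_off(): hands the job in, once; it reports no verdict.
The state is a dict: "clock": time; "joints": joint angles; "qd": joint speeds; "effort": joint torques, N m; "eef_pos": TCP position; "eef_rot": TCP orientation; "wrist_force": force on the tool from outside, world axes, zero at the start; "moment": the same for the moment, N m; "finger_gap": finger opening in mm.
Only numpy, scipy, OpenCV 4.12 (cv2) and the standard library are available. Lean on these libraries where they do the work, as an engineer would, in place of code of your own. Each camera call takes 0.05 s, during which the arm holds its last target.

### The job

With a fingertip, push the orange sliding cover on the amber shutter guard sideways to the robot's left until the guard's window is completely clear. Then reach down through the window without touching the guard's frame, press the red pad of the spring lever gently down close to its stop, and finish the program while still holding it down. Only push and press: pinch or lift nothing, and leave everything standing round the guard where it is.

Things in the scene. Friction and masses are not known exactly. Their poses are not given: they have to be found in the camera images.
- guard: Fixed guard frame, a closed box x -75..75, y -125..115 mm about its origin (on the worktop), yaw within 0.4 rad: amber panels, grey top plate (upper face 100 mm up, 6 thick) with a window 80 x 80 mm edged in yellow, centre x 0, y -55 mm; corner screws 3 mm proud; two aluminium rails along y at x = -52.5 and 52.5 mm, tops 109 mm up. Not to be touched (cover and lever are not part of it).
- window_center (a point): Centre of the guard's window, at the height of the plate's upper face (100 mm above the worktop). Axes as the guard's.
- cover (a joint): Slide of the orange cover, in m: 0 to 0.008 at the start (window covered), far stop 0.105; grows as the cover moves along the guard's +y (to the robot's left). From 0.085 on the window is completely clear. About 1.5 N of friction; it stays where it is left. The cover is a plate 96 (x) x 90 (y) x 4 mm on the guard's plate between the rails.
- tab_center (a point): Middle of the cover's upright push tab, about 115 mm above the worktop; moves with the cover. The tab is an orange rib along the guard's x, 70 mm long, 6 mm thick, its top 126 mm above the worktop, at the cover's right (-y) edge: push its right face towards +y. At the start 25 mm or more of bare plate lies to the right of the tab. Its right half is geom cover_c1, its left cover_c2.
- lever_arm (a joint): Hinge of the lever inside the guard, in rad: about 0.02 at rest (spring), grows as its red pad is pressed down, stop at 0.22 (pad about 12 mm lower); negative if lifted. The spring takes about 6 N on the pad near the stop and pushes the lever back up when let go.
- shutter_box: Fixed shutter control inside the guard, which carries the lever: base 110 x 50 mm, 8 mm thick, grey block 64 mm high; origin under its centre on the worktop, axes as the guard's. The pad is at x -22 mm, y 0 of it.
- lever_pad (a point): Centre of the top face of the lever's round red pad (30 mm diameter, 10 thick): about 85 mm above the worktop at rest (15 mm below the upper face of the guard's plate), up to about 8 mm off the window's centre in x or y. Moves with the lever, which points along the guard's -x from its hinge, 60 mm away.
- brown_bottle: Loose brown dropper bottle, 32 mm diameter x 70 mm, standing on the worktop in front of the guard; origin under its centre. Leave alone.
- post: Loose bare steel post, 13 mm diameter x 51 mm, standing upright in front of the guard; origin under its centre. Leave alone.
- blue_box: Loose blue box 28 x 55 x 18 mm on the worktop to the left of the guard; origin under its centre. Leave alone.
- sensor: Loose black round sensor head, 40 mm diameter x 14 mm, on the worktop to the left of the guard; origin under its centre. Leave alone.
- laser: Loose small brass-coloured laser module on a black foot, 30 x 74 x 28 mm, on the worktop to the right near its front edge (a like one, fixed, stands at the back); origin under its centre. Leave alone.
- tape_roll: Loose roll of black tape, 58 x 56 x 19 mm, lying on the worktop at the left; origin under its centre. Leave alone.

How it is judged (in metres and radians):
On the way, in this order (a step that is already met when the one before it is completed fails the run):
1. the cover is pushed aside and the window is completely clear, with the lever not yet pressed (value of joint cover above 0.08 m and value of joint lever_arm below 0.08 rad), for 0.2 s.
2. the lever is pressed down by the fingers (value of joint lever_arm above 0.15 rad and contact force between the fingers and shutter_box above 1 N), for 0.3 s.
At the end, for the whole second after the job is handed in: The cover is at least 80 mm open (fully clear of the window is 85 mm), and the fingers hold the lever at 0.15 rad or more of its 0.22 rad travel, pressing on it with over 1 N, through the last second (all of step 2 and value of joint cover above 0.08 m); the arm keeps its last pose, push and grip.
It fails at once if the robot touches the guard's frame (over 1 N) (contact force between any of the fingers, the arm and guard above 1 N).
It fails at once if the lever is pressed with more than 30 N (contact force between anything else and shutter_box above 30 N).
It fails at once if the lever is lifted (below -0.08 rad) (value of joint lever_arm below -0.08 rad).
It fails at once if the cover's tab is pinched from both sides (contact force between the fingers and cover_c1 above 1 N and contact force between the fingers and cover_c2 above 1 N).
It fails at once if a bystander is moved by more than 20 mm (distance of any of brown_bottle, post, blue_box, sensor, laser, tape_roll from where it was at the start of the episode above 0.02 m).
It also fails if it takes over 38 s, if anything falls off the work surface, if the arm or the gripper's body presses on something with over 40 N, if the wrist force passes 120 N, or if a joint passes its speed limit or range.

## Working session

There is one attempt and no reset: what is moved stays moved. The work goes in short steps, Python scripts to look and compute and a tool call to move; the robot and the scene stay as the last step left them, time stands still between calls to the robot, and variables do not carry over. Pictures are saved under pics/ and viewed, and the job is handed in when it is done.

Besides the shell and the picture viewer there is one more tool, called after "Call:" as name(argument=value, ...), one argument or row to a line, values as JSON. servo_tool: Moves the arm, as the interface text tells. Its arguments: {"type":"object","properties":{"series":{"type":"array"},"gripper":{"type":"number"},"grip_force":{"type":"number"}},"required":["series"]}

```bash
mkdir -p pics
cat > h.py <<'E'
import numpy as np, cv2
from cell import *
def snap(n,f):
    c=camera(n); cv2.imwrite('pics/'+f,cv2.cvtColor(c['pixels'],cv2.COLOR_RGB2BGR)); return c
def ray(c,u,v,z):
    P=np.array(c['pose']); d=P[:3,:3]@np.array([(u-c['cx'])/c['fx'],(v-c['cy'])/c['fy'],1]); o=P[:3,3]
    return o+d*(z-o[2])/d[2]
def proj(c,p):
    P=np.array(c['pose']); q=P[:3,:3].T@(np.array(p)-P[:3,3]); return q[0]/q[2]*c['fx']+c['cx'],q[1]/q[2]*c['fy']+c['cy']
E
python3 - <<'E'
from h import *
for n in('top','side'):
    c=snap(n,n+'0.png'); print(n,c['fx'],c['fy'],c['cx'],c['cy']); print(np.round(c['pose'],3))
print(read_state(),pinch_z)
E
```

```text
top 416.6310638607107 416.6310638607107 323.8960085202528 199.40156966689383
[[-3.300000e-02 -9.770000e-01  2.100000e-01  2.437770e+02]
 [-9.990000e-01  3.100000e-02 -1.300000e-02  3.380100e+01]
 [ 7.000000e-03 -2.110000e-01 -9.780000e-01  1.341245e+03]
 [ 0.000000e+00  0.000000e+00  0.000000e+00  1.000000e+00]]
side 473.3531973498041 473.3531973498041 324.75943460769224 195.28688075218406
[[-9.72000e-01  1.72000e-01 -1.62000e-01  7.08317e+02]
 [ 2.36000e-01  6.86000e-01 -6.89000e-01  8.71142e+02]
 [-7.00000e-03 -7.07000e-01 -7.07000e-01  9.55512e+02]
 [ 0.00000e+00  0.00000e+00  0.00000e+00  1.00000e+00]]
{'clock': 0.1, 'joints': array([-1.39961879e+00,  3.00416487e-01,  1.52151812e+00, -1.96617290e-05,
        1.32071252e+00, -6.66113532e-02]), 'qd': array([ 3.18528352e-05,  1.27760086e-04, -2.55993820e-03, -9.01003188e-05,
        4.28714367e-04, -9.12532250e-04]), 'effort': array([ 1.10610115e-03, -5.32646334e+01, -3.53282797e+01,  7.09521957e-02,
        2.35550426e-02, -3.87940679e-05]), 'eef_pos': array([ 129.50003763, -534.2904754 ,  204.94292324]), 'eef_rot': array([-3.14053925e+00, -5.11855064e-05,  2.37793740e-01]), 'wrist_force': array([-0.30932928,  0.58936719,  0.52427374]), 'moment': array([ 0.03016983, -0.02952441,  0.01952926]), 'finger_gap': 94.02367456748755} 18.8
```

View pics/top0.png

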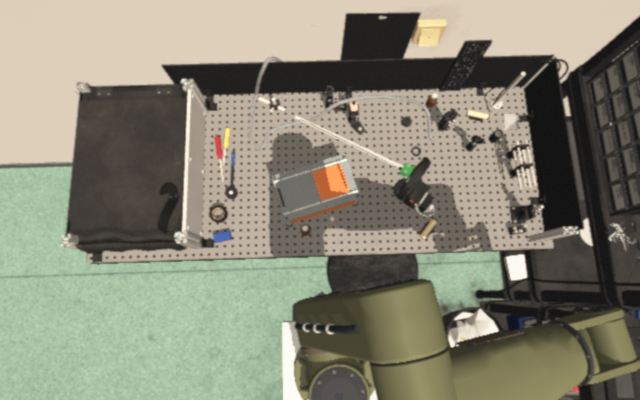

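View pics/side0.png

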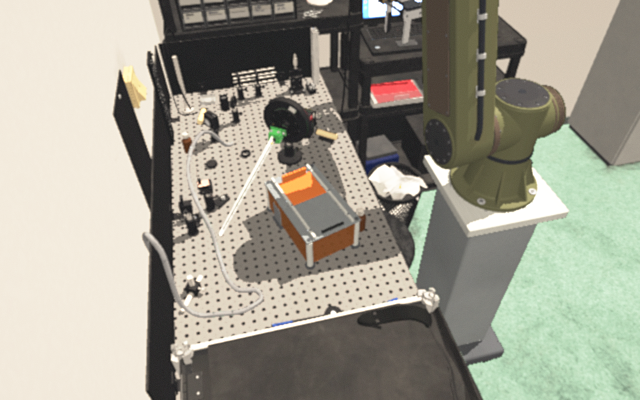

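Guard is at about (315,190) in top and (315,215) in side. A wheel-like stand with a green part sits just to its right. I'll zoom in.

Run:
```python
import cv2
a=cv2.imread('pics/top0.png')[140:240,260:420]; cv2.imwrite('pics/top0z.png',cv2.resize(a,None,fx=5,fy=5,interpolation=cv2.INTER_CUBIC))
a=cv2.imread('pics/side0.png')[90:270,240:400]; cv2.imwrite('pics/side0z.png',cv2.resize(a,None,fx=3.33,fy=3.33,interpolation=cv2.INTER_CUBIC))
```

```text
(no output)
```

View pics/top0z.png

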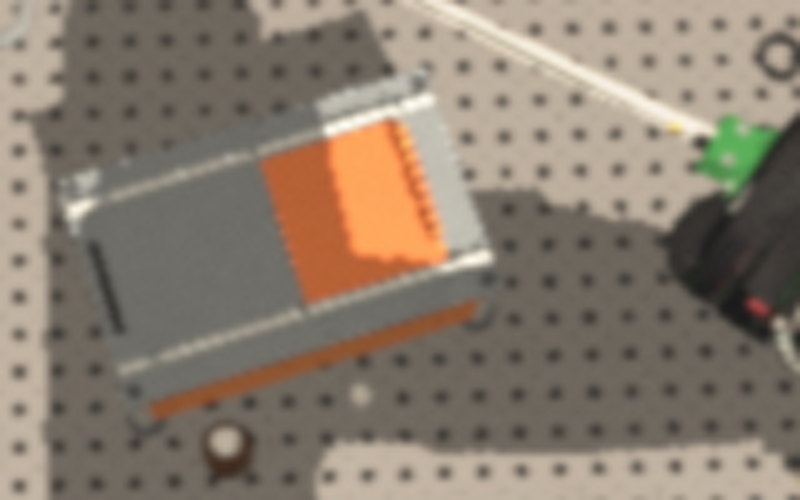

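View pics/side0z.png

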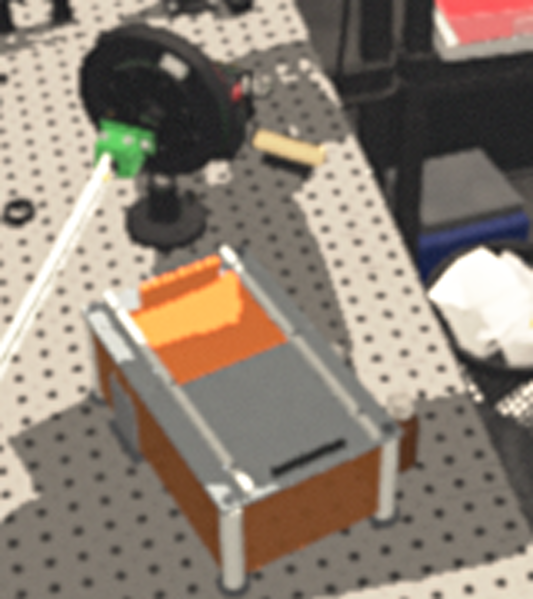

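Run:
```python
from h import *
c=camera('top')
r=lambda u,v,z:np.round(ray(c,260+(u+.5)/5-.5,140+(v+.5)/5-.5,z),1)
for n,u,v,z in [('railN L',120,370,109),('railN R',490,258,109),('railF L',75,213,109),('railF R',435,98,109),('covLF',262,158,104),('covLN',308,303,104),('covRF tabtop',403,122,126),('covRN tabtop',438,235,126),('covRN',446,262,104),('plate FR',425,75,100),('plate NR',485,292,100),('plate NL',143,405,100),('plate FL',62,182,100)]:
    print(n,r(u,v,z))
d=camera('side')
r=lambda u,v,z:np.round(ray(d,240+(u+.5)/3.33-.5,90+(v+.5)/3.33-.5,z),1)
for n,u,v,z in [('covLF',180,383,104),('covLN',287,342,104),('tabtop F',140,287,126),('tabtop N',220,260,126),('railF L',240,480,109),('railF R',110,295,109),('railN R',228,252,109),('railN L',385,430,109),('plate FL',235,508,100),('plate NL',397,437,100),('plate FR',90,310,100)]:
    print('s',n,r(u,v,z))
for n,cc in(('top',c),('side',d)):
    h=cv2.cvtColor(cc['pixels'],cv2.COLOR_RGB2HSV); m=cv2.inRange(h,(5,170,120),(20,255,255)); cv2.imwrite('pics/m_%s.png'%n,m)
    k,l,s,ce=cv2.connectedComponentsWithStats(m); i=[j for j in range(1,k) if s[j][4]>100]
    print([(s[j].tolist(),ce[j].round(1)) for j in i])
```

```text
railN L [469.3 139.3 109. ]
railN R [531.4 -86.3 109. ]
railF L [567.5 165.5 109. ]
railF R [634.  -57.3 109. ]
covLF [600.2  50.7 104. ]
covLN [508.   25.2 104. ]
covRF tabtop [614.  -35.9 126. ]
covRN tabtop [542.6 -54.1 126. ]
covRN [530.9 -59.8 104. ]
plate FR [652.  -52.4 100. ]
plate NR [512.3 -83.  100. ]
plate NL [449.1 126.5 100. ]
plate FL [589.8 174.3 100. ]
s covLF [596.8  55.  104. ]
s covLN [508.6  32.  104. ]
s tabtop F [610.1 -33.2 126. ]
s tabtop N [543.2 -48.9 126. ]
s railF L [574.5 163.  109. ]
s railF R [632.7 -48.3 109. ]
s railN R [531.5 -75.7 109. ]
s railN L [462.5 142.1 109. ]
s plate FL [582.  179.6 100. ]
s plate NL [453.3 143.1 100. ]
s plate FR [650.  -44.7 100. ]
[([314, 169, 31, 30, 401], array([324.5, 184.3]))]
[([280, 168, 26, 18, 180], array([293.3, 176. ])), ([286, 175, 39, 30, 450], array([305.6, 192.2])), ([323, 226, 30, 28, 158], array([341.9, 239.1]))]
```

```bash
cat >> h.py <<'E'
def tri(c,a,d,b):
    A=[];o=[]
    for k,(u,v) in((c,a),(d,b)):
        P=np.array(k['pose']); w=P[:3,:3]@np.array([(u-k['cx'])/k['fx'],(v-k['cy'])/k['fy'],1]); A.append(w/np.linalg.norm(w)); o.append(P[:3,3])
    M=sum(np.eye(3)-np.outer(w,w) for w in A); x=np.linalg.solve(M,sum((np.eye(3)-np.outer(w,w))@p for w,p in zip(A,o)))
    return x,[np.linalg.norm((np.eye(3)-np.outer(w,w))@(x-p)) for w,p in zip(A,o)]
E
python3 - <<'E'
from h import *
c=camera('top');d=camera('side')
for n in((c,'top'),(d,'side')):
    a=n[0]['pixels'][...,::-1]; a=a[140:260,360:460] if n[1]=='top' else a[80:180,240:360]
    cv2.imwrite('pics/wh_%s.png'%n[1],cv2.resize(a,None,fx=5,fy=5,interpolation=2))
print('green',tri(c,(407,170),d,(277,134)))
print('base side z=10',ray(d,289,157,10))
E
```

```text
green (array([ 592.10195606, -241.48409552,  103.85780088]), [np.float64(3.0429641747659404), np.float64(3.0429641747658556)])
base side z=10 [ 559.75887131 -238.64367073   10.        ]
```

View pics/wh_top.png

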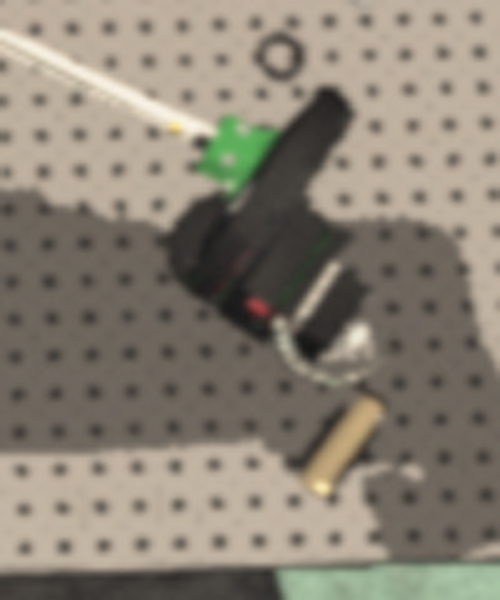

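View pics/wh_side.png

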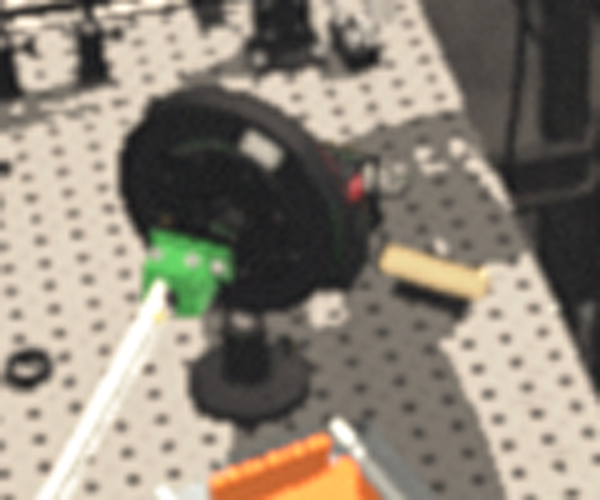

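```bash
cat >> h.py <<'E'
from scipy.spatial.transform import Rotation as R
YAW=0.275; O=np.array([548.,49.3]); U=np.array([np.cos(YAW),np.sin(YAW)]); V=np.array([-U[1],U[0]])
def g2w(x,y,z): return np.r_[O+x*U+y*V,z]
def w2g(p): d=np.array(p[:2])-O; return np.array([d@U,d@V,p[2]])
def shift(p0,yaw0,p1,yaw1):
    R0=R.from_euler('xyz',[np.pi,0,yaw0]); R1=R.from_euler('xyz',[np.pi,0,yaw1])
    return np.round(R0.inv().apply(np.array(p1)-p0)/10,2),(R0.inv()*R1).as_rotvec().round(3)
E
python3 - <<'E'
from h import *
p0=np.array([129.55,-534.51,205.45]); t=g2w(-16,-125,180); print(t)
print(shift(p0,.2378,[345,-310,300],1.04)); print(shift(p0,.2378,t,.275+np.pi/2))
E
```

```text
[566.54456396 -75.34790069 180.        ]
(array([ 26.23, -16.74,  -9.46]), array([ 0.   ,  0.   , -0.802]))
(array([ 53.29, -34.33,   2.54]), array([ 0.   ,  0.   , -1.608]))
```

Call:
servo_tool(
  series=[
    [0.5,-0.3,-3,0,0,0],
    [2,-1.2,-6,0,0,-0.05],
    [5,-3.2,-9,0,0,-0.15],
    [8.3,-5.3,-9.5,0,0,-0.25],
    [11.6,-7.4,-9.5,0,0,-0.35],
    [14.9,-9.5,-9.5,0,0,-0.46],
    [18.1,-11.6,-9.5,0,0,-0.56],
    [21.3,-13.6,-9.5,0,0,-0.66],
    [24.2,-15.4,-9.5,0,0,-0.75],
    [26.2,-16.7,-9.5,0,0,-0.8],
  ],
  gripper=0,
)

```text
clock: 1.13
eef_pos: [346.3, -308.4, 300.6]
eef_rot: [3.141, -0.0, 1.044]
wrist_force: [0.9, -0.7, 0.0]
finger_gap: 30.7
```

Run:
```python
from h import *
s=read_state(); print(s['joints'])
print(shift(s['eef_pos'],s['eef_rot'][2],g2w(-16,-125,200),.275+np.pi/2))
```

```text
[-8.06679398e-01  4.45375582e-02  1.59988352e+00  2.89396408e-04
  1.49682305e+00 -2.80149910e-01]
(array([31.21,  7.33, 10.06]), array([ 0.   ,  0.   , -0.802]))
```

Call:
servo_tool(
  series=[
    [3.5,0.8,0,0,0,-0.09],
    [7,1.6,0,0,0,-0.18],
    [10.5,2.4,0,0,0,-0.27],
    [14,3.2,0,0,0,-0.36],
    [17.5,4.1,0,0,0,-0.45],
    [21,4.9,0,0,0,-0.54],
    [24.5,5.7,1,0,0,-0.63],
    [28,6.5,4,0,0,-0.72],
    [30.5,7.2,7,0,0,-0.8],
    [31.2,7.3,10,0,0,-0.8],
  ],
)

```text
clock: 1.97
eef_pos: [568.1, -76.2, 199.2]
eef_rot: [3.14, 0.0, 1.845]
wrist_force: [0.5, 0.7, -0.8]
finger_gap: 0.6
```

Run:
```python
from h import *
c=snap('top','t1.png');d=snap('side','s1.png')
for n,k in(('top',c),('side',d)):
    a=k['pixels'][...,::-1]; a=a[120:240,260:440] if n=='top' else a[90:270,230:420]
    cv2.imwrite('pics/z1_%s.png'%n,cv2.resize(a,None,fx=3.3 if n=='side' else 4.4,fy=3.3 if n=='side' else 4.4,interpolation=2))
s=read_state();print(s['eef_pos'],w2g(s['eef_pos']))
```

```text
[564.86848844 -77.19709845 195.34774341] [ -18.1152413  -126.32458134  195.34774341]
```

View pics/z1_top.png

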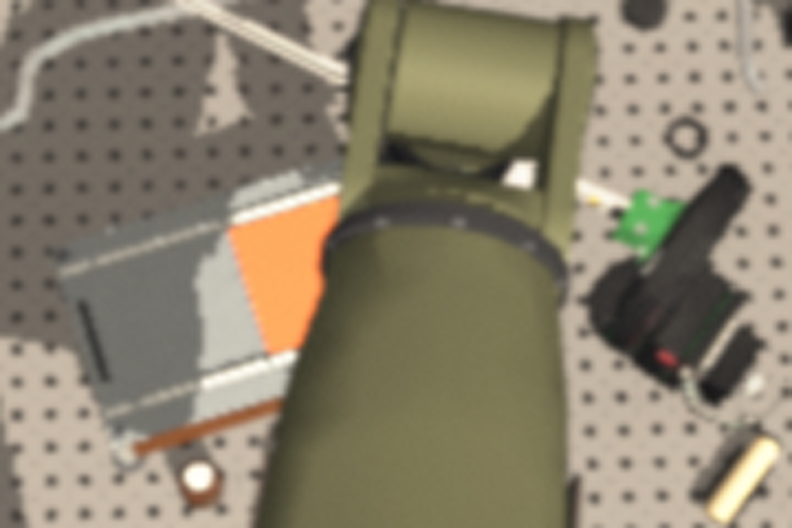

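View pics/z1_side.png

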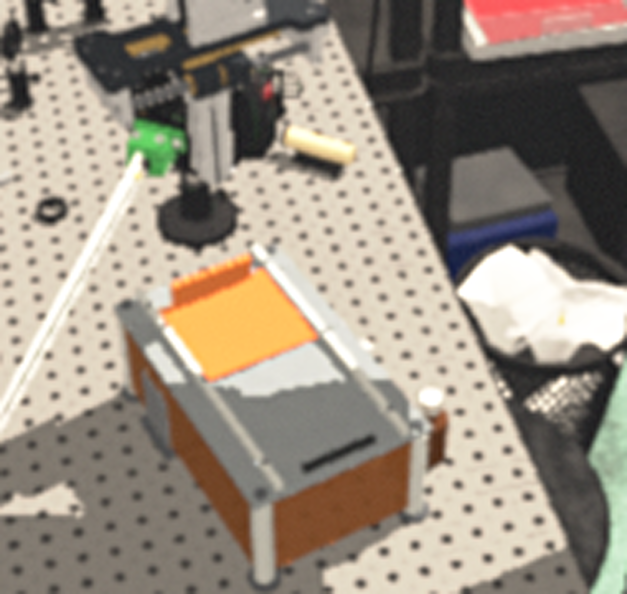

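Side view: shut fingers hang above the tab's right, tips near zoom (212,185) (full picture ≈(294,146)). The top view is blocked by the arm. I'll compare the tip pixel with the projected TCP.

Run:
```python
from h import *
d=camera('side'); s=read_state(); u,v=proj(d,s['eef_pos']); print(s['eef_pos'],u,v,'zoom',(u-230)*3.3,(v-90)*3.3)
r=lambda u,v,z:np.round(w2g(ray(d,230+(u+.5)/3.3-.5,90+(v+.5)/3.3-.5,z)),1)
print('tab top ends',r(172,285,126),r(250,257,126),'cov L',r(207,381,104),r(318,340,104))
print(shift(s['eef_pos'],s['eef_rot'][2],g2w(-16,-125,113),.275+np.pi/2))
print([proj(d,g2w(-16,-125,113))])
```

```text
[565.49110945 -78.42793736 199.01079863] 293.7922483129891 140.34514327364676 zoom 210.51441943286403 166.13897280303428
tab top ends [ 37.5 -95.6 126. ] [-30.9 -94.3 126. ] cov L [ 52.1  -8.1 104. ] [-42.5  -4.7 104. ]
(array([0.27, 0.18, 8.6 ]), array([ 0.   ,  0.   , -0.007]))
[(np.float64(295.34658829096253), np.float64(166.3998618539107))]
```

Call:
servo_tool(
  series=[
    [0.1,0.1,2,0,0,0],
    [0.3,0.2,4,0,0,0],
    [0.3,0.2,5.5,0,0,0],
    [0.3,0.2,6.8,0,0,0],
    [0.3,0.2,7.5,0,0,0],
    [0.3,0.2,8,0,0,0],
    [0.3,0.2,8.3,0,0,0],
    [0.3,0.2,8.5,0,0,0],
    [0.3,0.2,8.5,0,0,0],
    [0.3,0.2,8.5,0,0,0],
  ],
)

```text
clock: 2.95
eef_pos: [567.6, -75.6, 116.1]
eef_rot: [3.141, 0.0, 1.838]
wrist_force: [-0.4, 0.7, -0.0]
finger_gap: 0.2
```

Run:
```python
from h import *
d=snap('side','s2.png'); a=d['pixels'][...,::-1][120:220,260:360]; cv2.imwrite('pics/z2_side.png',cv2.resize(a,None,fx=6,fy=6,interpolation=2))
s=read_state();print(s['clock'],s['eef_pos'],s['wrist_force'],w2g(s['eef_pos']),np.array(proj(d,s['eef_pos']))*6-[1560,720])
```

```text
3.0 [567.63030261 -75.54080147 116.08384167] [-0.68070598 -0.02307456  0.64480132] [ -15.00743938 -125.48048158  116.08384167] [209.25360038 273.33126318]
```

View pics/z2_side.png

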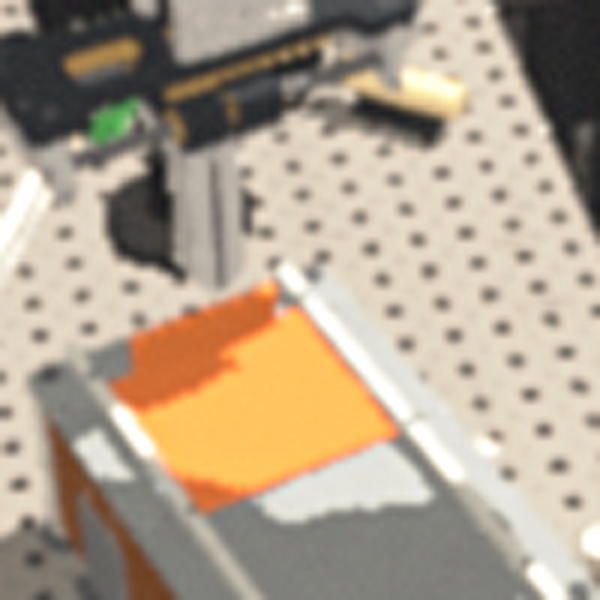

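Call:
servo_tool(
  series=[
    [0.4,0,0.15,0,0,0],
    [1,0,0.3,0,0,0],
    [1.6,0,0.3,0,0,0],
    [2.1,0,0.3,0,0,0],
    [2.6,0,0.3,0,0,0],
    [3.1,0,0.3,0,0,0],
    [3.6,0,0.3,0,0,0],
    [4.1,0,0.3,0,0,0],
    [4.6,0,0.3,0,0,0],
    [5,0,0.3,0,0,0],
  ],
)

```text
clock: 3.83
eef_pos: [554.0, -26.7, 112.5]
eef_rot: [-3.142, 0.0, 1.838]
wrist_force: [-0.8, -1.6, -0.3]
finger_gap: 0.5
```

Run:
```python
from h import *
d=snap('side','s3.png'); a=d['pixels'][...,::-1][120:240,260:380]; cv2.imwrite('pics/z3_side.png',cv2.resize(a,None,fx=5,fy=5,interpolation=2))
s=read_state();print(s['clock'],s['eef_pos'],s['wrist_force'],w2g(s['eef_pos']))
r=s['eef_rot'][2]; print(r,shift(s['eef_pos'],r,g2w(-16,-13,113),.275+np.pi/2))
```

```text
3.8833 [553.96206342 -26.1679894  112.48718061] [-0.38814396  0.48908264  0.94482336] [-14.7550613  -74.25127467 112.48718061]
1.8382121987796214 (array([ 6.12, -0.17, -0.05]), array([-0.   ,  0.   , -0.008]))
```

View pics/z3_side.png

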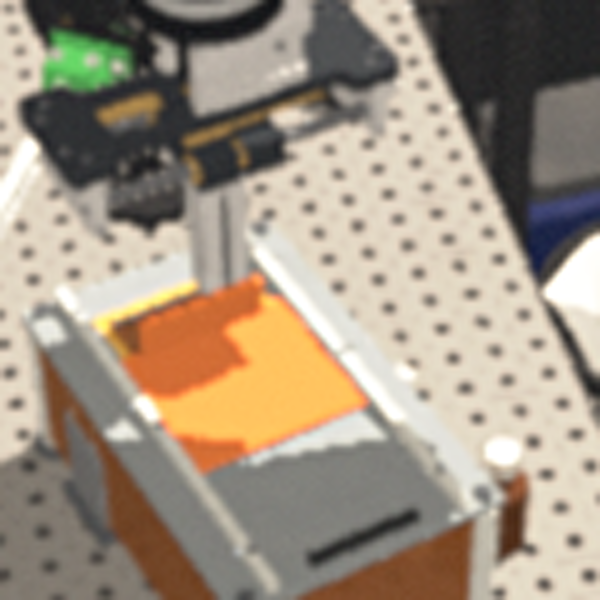

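The cover moves and the window's yellow edge shows behind the tab at zoom (110,330). I'll keep pushing.

Call:
servo_tool(
  series=[
    [0.5,0,0,0,0,0],
    [1.1,0,0,0,0,0],
    [1.8,0,0,0,0,0],
    [2.6,0,0,0,0,0],
    [3.4,0,0,0,0,0],
    [4.2,0,0,0,0,0],
    [5,0,0,0,0,0],
    [5.6,0,0,0,0,0],
    [6,0,0,0,0,0],
    [6.1,0,0,0,0,0],
  ],
)

```text
clock: 4.72
eef_pos: [537.9, 32.4, 112.5]
eef_rot: [3.142, -0.0, 1.839]
wrist_force: [-1.7, -1.6, -0.6]
finger_gap: 0.6
```

Run:
```python
from h import *
d=snap('side','s4.png'); a=d['pixels'][...,::-1][140:260,260:380]; cv2.imwrite('pics/z4_side.png',cv2.resize(a,None,fx=5,fy=5,interpolation=2))
s=read_state();print(s['clock'],s['eef_pos'],s['wrist_force'],w2g(s['eef_pos']))
```

```text
4.7667 [538.03153791  32.20899584 112.45568973] [ 0.02794319 -0.37096289 -0.04020833] [-14.23490893 -13.74190771 112.45568973]
```

View pics/z4_side.png

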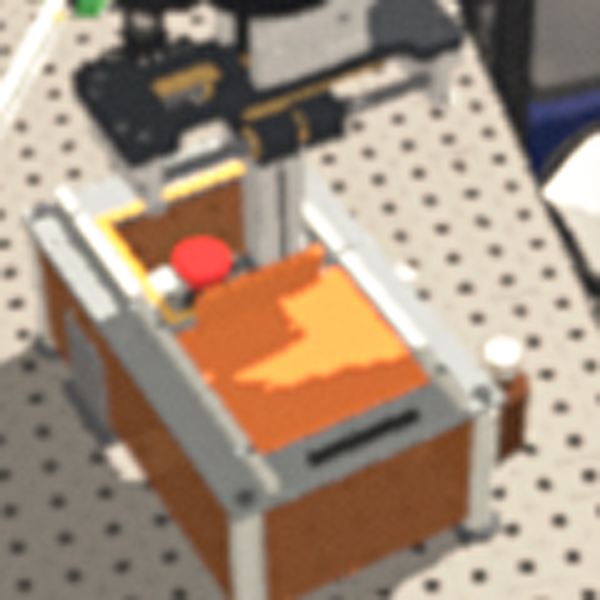

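Window looks open: red pad visible around zoom (202,258), tab sitting at the window's left edge. I'll lift straight up after backing 5 mm off the tab, then go right for a clear top view.

Call:
servo_tool(
  series=[
    [-0.5,0,0,0,0,0],
    [-1,0,-1.5,0,0,0],
    [-1.5,0,-4.5,0,0,0],
    [-3,0,-8,0,0,0],
    [-5,0,-11.5,0,0,0],
    [-8,0,-14,0,0,0],
    [-12,0,-15,0,0,0],
    [-16,0,-15,0,0,0],
    [-20,0,-15,0,0,0],
    [-22,0,-15,0,0,0],
  ],
)

```text
clock: 5.6
eef_pos: [596.3, -185.1, 262.2]
eef_rot: [3.141, 0.0, 1.835]
wrist_force: [-0.6, -0.0, 0.4]
finger_gap: 0.9
```

Run:
```python
from h import *
c=snap('top','t5.png');d=snap('side','s5.png'); a=d['pixels'][...,::-1][140:260,260:380]; cv2.imwrite('pics/z5_side.png',cv2.resize(a,None,fx=5,fy=5,interpolation=2))
a=c['pixels'][...,::-1][145:235,265:375]; cv2.imwrite('pics/z5_top.png',cv2.resize(a,None,fx=6,fy=6,interpolation=2))
s=read_state();print(s['clock'],s['eef_pos'],w2g(s['eef_pos']))
for n,k in(('top',c),('side',d)):
    h=cv2.cvtColor(k['pixels'],cv2.COLOR_RGB2HSV); m=cv2.inRange(h,(0,180,90),(4,255,255))|cv2.inRange(h,(174,180,90),(180,255,255)); m[:150]=0; m[240:]=0; m[:,:270]=0;m[:,370:]=0
    N,l,S,C=cv2.connectedComponentsWithStats(m); 
    for j in range(1,N):
        if S[j][4]>8: print(n,S[j],C[j],'pad',w2g(ray(k,*C[j],85)))
```

```text
5.7 [ 596.1465076  -184.30593098  261.5438295 ] [ -17.09756292 -237.90227096  261.5438295 ]
top [328 179   9   9  38] [331.60526316 182.76315789] pad [  1.93906708 -61.17836205  85.        ]
side [294 188  12  10  48] [299.79166667 192.54166667] pad [  7.48623613 -56.08219298  85.        ]
```

View pics/z5_top.png

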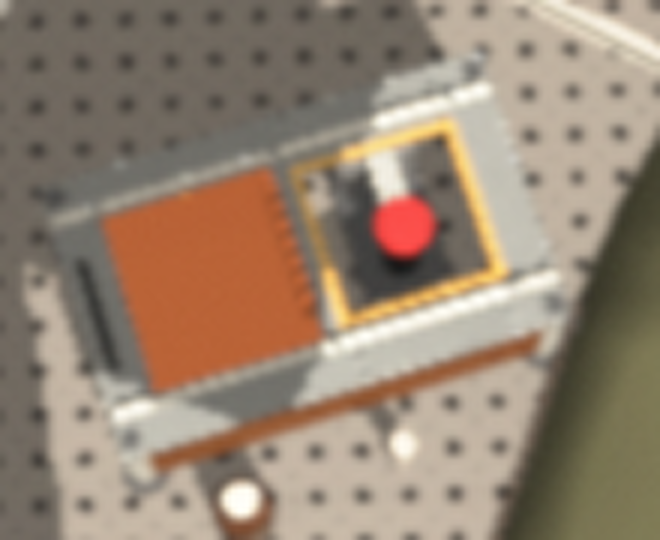

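View pics/z5_side.png

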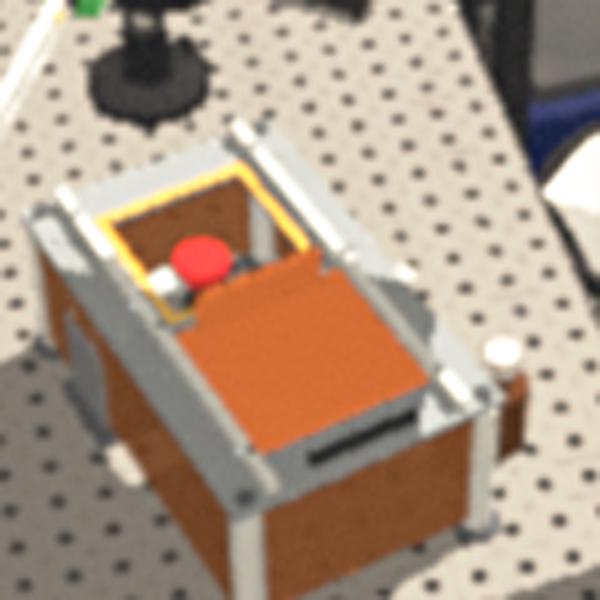

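Top view: window fully open with yellow edge all round (zoom corners ≈(297,168),(453,125),(503,272),(345,322)) and bare plate between it and the tab; the red pad is at (404,226).

Run:
```python
from h import *
c=camera('top');d=camera('side')
def f(k,u,v,z,s,o): return w2g(ray(k,o[0]+(u+.5)/s-.5,o[1]+(v+.5)/s-.5,z)).round(1)
W=[f(c,u,v,100,6,(265,145)) for u,v in[(297,168),(453,125),(503,272),(345,322)]]; print(W,np.mean(W,0))
W=[f(d,u,v,100,5,(260,140)) for u,v in[(178,318),(103,220),(240,172),(307,247)]]; print(W,np.mean(W,0))
print('tab top',[f(c,u,v,126,6,(265,145)) for u,v in[(272,172),(318,325)]],'covL',[f(c,u,v,104,6,(265,145)) for u,v in[(105,215),(155,388)]])
s=read_state(); r=s['eef_rot'][2]; print(r,s['eef_pos'],shift(s['eef_pos'],r,g2w(1,-58,160),.275+np.pi/2))
```

```text
[array([ 45.6, -18. , 100. ]), array([  43.3, -101.8,  100. ]), array([ -38.7, -101.8,  100. ]), array([-39.3, -17. , 100. ])] [  2.725 -59.65  100.   ]
[array([ 41.4, -14. , 100. ]), array([ 43.2, -97.5, 100. ]), array([-36.7, -94.7, 100. ]), array([-39.8, -26.5, 100. ])] [  2.025 -58.175 100.   ]
tab top [array([ 40.2,  -3.5, 126. ]), array([-42.1,  -2. , 126. ])] covL [array([ 50.2,  83.3, 104. ]), array([-43.7,  84.8, 104. ])]
1.8366880818026177 [ 596.02531648 -181.05191009  262.09660488] (array([17.69,  1.57, 10.21]), array([ 0.   ,  0.   , -0.009]))
```

Call:
servo_tool(
  series=[
    [2,0.2,0,0,0,0],
    [5,0.5,0,0,0,0],
    [8.5,0.8,0,0,0,0],
    [12,1.2,0,0,0,0],
    [15,1.5,1,0,0,-0.01],
    [17,1.75,3.5,0,0,-0.01],
    [17.5,1.75,6.5,0,0,-0.01],
    [17.5,1.75,9.5,0,0,-0.01],
    [17.5,1.75,11.5,0,0,-0.01],
    [17.5,1.75,12.7,0,0,-0.01],
  ],
)

```text
clock: 6.63
eef_pos: [565.7, -5.8, 133.4]
eef_rot: [-3.139, -0.001, 1.85]
wrist_force: [-0.1, 0.2, 0.1]
finger_gap: 0.2
```

Call:
servo_tool(
  series=[
    [0,0,0,0,0,0],
    [0,0,0,0,0,0],
    [0,0,0,0,0,0],
    [0,0,0,0,0,0],
    [0,0,0,0,0,0],
    [0,0,0,0,0,0],
    [0,0,0,0,0,0],
    [0,0,0,0,0,0],
    [0,0,0,0,0,0],
    [0,0,0,0,0,0],
  ],
)

```text
clock: 7.47
eef_pos: [566.8, -7.2, 135.4]
eef_rot: [-3.142, -0.0, 1.848]
wrist_force: [0.7, 0.9, -0.7]
finger_gap: 0.6
```

Run:
```python
from h import *
d=snap('side','s6.png'); a=d['pixels'][...,::-1][140:240,260:360]; cv2.imwrite('pics/z6_side.png',cv2.resize(a,None,fx=6,fy=6,interpolation=2))
s=read_state();print(s['clock'],s['eef_pos'],s['eef_rot'],s['wrist_force'],w2g(s['eef_pos']))
```

```text
7.5167 [566.84608399  -7.17875921 135.43554901] [-3.14156103e+00 -1.25403793e-05  1.84779620e+00] [ 0.44539209 -0.51506118  0.17734324] [  2.80131204 -59.47417738 135.43554901]
```

View pics/z6_side.png

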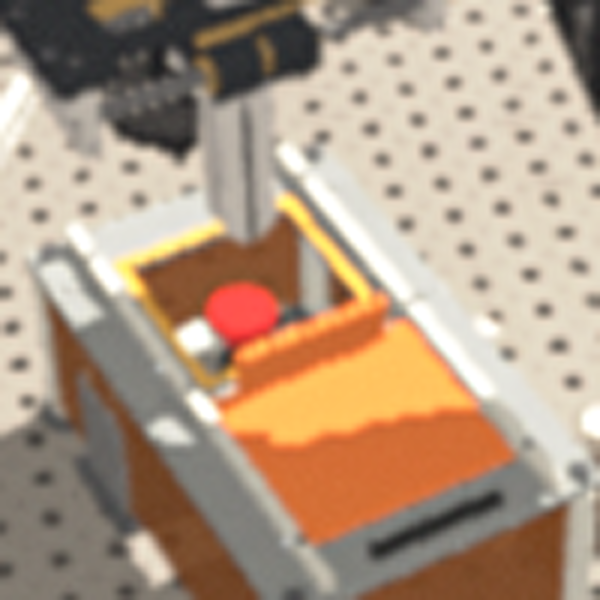

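Call:
servo_tool(
  series=[
    [0,0,0.8,0,0,0],
    [0,0,1.6,0,0,0],
    [0,0,2.3,0,0,0],
    [0,0,2.9,0,0,0],
    [0,0,3.4,0,0,0],
    [0,0,3.8,0,0,0],
    [0,0,4.1,0,0,0],
    [0,0,4.4,0,0,0],
    [0,0,4.6,0,0,0],
    [0,0,4.7,0,0,0],
  ],
)

```text
clock: 8.35
eef_pos: [566.8, -7.2, 88.2]
eef_rot: [-3.141, -0.0, 1.848]
wrist_force: [0.2, 0.3, -0.2]
finger_gap: 0.4
```

Call:
servo_tool(
  series=[
    [0,0,0.1,0,0,0],
    [0,0,0.2,0,0,0],
    [0,0,0.3,0,0,0],
    [0,0,0.4,0,0,0],
    [0,0,0.5,0,0,0],
    [0,0,0.6,0,0,0],
    [0,0,0.7,0,0,0],
    [0,0,0.7,0,0,0],
    [0,0,0.7,0,0,0],
    [0,0,0.7,0,0,0],
  ],
)

```text
clock: 9.18
eef_pos: [566.8, -7.2, 81.5]
eef_rot: [-3.142, -0.0, 1.848]
wrist_force: [-1.4, -1.5, 1.9]
finger_gap: 0.4
```

Run:
```python
from h import *
d=snap('side','s7.png'); a=d['pixels'][...,::-1][140:240,260:360]; cv2.imwrite('pics/z7_side.png',cv2.resize(a,None,fx=6,fy=6,interpolation=2))
for i in range(3):
    s=read_state();print(s['clock'],s['eef_pos'],s['wrist_force'],w2g(s['eef_pos'])); camera('side')
```

```text
9.2333 [566.86401674  -7.21055488  81.54337214] [-2.55346205 -0.59387921  2.47452459] [  2.80993695 -59.50964791  81.54337214]
9.2833 [566.84781426  -7.18900353  81.51805105] [-1.63511256 -0.73141842  2.03561287] [  2.80019549 -59.48450662  81.51805105]
9.3333 [566.85855917  -7.17617899  81.53679958] [-1.83179799 -0.20489316  1.9542915 ] [  2.81401912 -59.4750817   81.53679958]
```

View pics/z7_side.png

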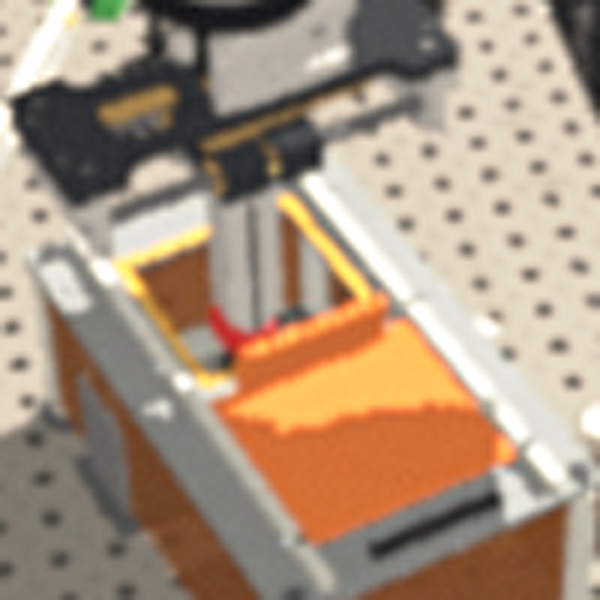

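Call:
servo_tool(
  series=[
    [0,0,0.06,0,0,0],
    [0,0,0.12,0,0,0],
    [0,0,0.18,0,0,0],
    [0,0,0.24,0,0,0],
    [0,0,0.3,0,0,0],
    [0,0,0.36,0,0,0],
    [0,0,0.4,0,0,0],
    [0,0,0.4,0,0,0],
    [0,0,0.4,0,0,0],
    [0,0,0.4,0,0,0],
  ],
)

```text
clock: 10.22
eef_pos: [566.9, -7.2, 77.5]
eef_rot: [3.141, 0.0, 1.848]
wrist_force: [-2.7, -1.3, 3.2]
finger_gap: 0.5
```

Run:
```python
from h import *
for i in range(4):
    s=read_state();print(s['clock'],s['eef_pos'],s['wrist_force']); camera('side')
```

```text
10.2167 [566.91148016  -7.15035189  77.5357893 ] [-2.67258381 -1.27227308  3.17316262]
10.2667 [566.8787457   -7.18581334  77.51817203] [-0.70863127 -0.43011671  3.48383799]
10.3167 [566.90389743  -7.17111144  77.49288006] [-1.6350653   0.24075581  4.74612318]
10.3667 [566.87093734  -7.16618578  77.48063869] [-2.45165063 -0.61600226  4.25039341]
```

Call:
servo_tool(
  series=[
    [0,0,0.04,0,0,0],
    [0,0,0.08,0,0,0],
    [0,0,0.12,0,0,0],
    [0,0,0.16,0,0,0],
    [0,0,0.2,0,0,0],
    [0,0,0.2,0,0,0],
    [0,0,0.2,0,0,0],
    [0,0,0.2,0,0,0],
    [0,0,0.2,0,0,0],
    [0,0,0.2,0,0,0],
  ],
)

```text
clock: 11.25
eef_pos: [566.9, -7.2, 75.5]
eef_rot: [3.141, 0.0, 1.848]
wrist_force: [-1.3, 0.2, 4.5]
finger_gap: 0.6
```

Run:
```python
from h import *
F=[]
for i in range(8):
    s=read_state();F.append(s['wrist_force']); d=camera('side')
print(s['clock'],s['eef_pos'],np.mean(F,0),np.std(F,0))
cv2.imwrite('pics/z8_side.png',cv2.resize(d['pixels'][...,::-1][140:240,260:360],None,fx=6,fy=6,interpolation=2))
```

```text
11.6 [566.95147339  -7.16169096  75.54305845] [-1.75558451 -0.14746033  5.22607004] [0.25969861 0.35094164 0.345808  ]
```

View pics/z8_side.png

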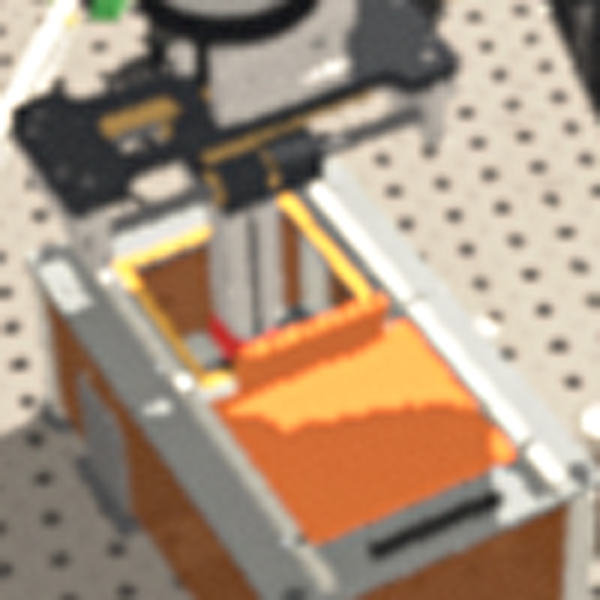

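Still on the spring: 5.2 N at z 75.5, linear at about 0.55 N/mm. I'll go in small steps towards the stop.

Call:
servo_tool(
  series=[
    [0,0,0.03,0,0,0],
    [0,0,0.06,0,0,0],
    [0,0,0.1,0,0,0],
    [0,0,0.1,0,0,0],
    [0,0,0.1,0,0,0],
    [0,0,0.1,0,0,0],
    [0,0,0.1,0,0,0],
    [0,0,0.1,0,0,0],
    [0,0,0.1,0,0,0],
    [0,0,0.1,0,0,0],
  ],
)

```text
clock: 12.48
eef_pos: [567.0, -7.2, 74.6]
eef_rot: [3.141, 0.0, 1.848]
wrist_force: [-2.1, -0.4, 6.0]
finger_gap: 0.4
```

Run:
```python
from h import *
F=[]
for i in range(8):
    s=read_state();F.append(s['wrist_force']); d=camera('side')
print(s['clock'],s['eef_pos'],np.mean(F,0),np.std(F,0))
```

```text
12.8333 [566.98572859  -7.16038541  74.60042736] [-1.85982878 -0.53181626  5.52064984] [0.50828344 0.20208679 0.5496585 ]
```

Call:
servo_tool(
  series=[
    [0,0,0.02,0,0,0],
    [0,0,0.04,0,0,0],
    [0,0,0.06,0,0,0],
    [0,0,0.06,0,0,0],
    [0,0,0.06,0,0,0],
    [0,0,0.06,0,0,0],
    [0,0,0.06,0,0,0],
    [0,0,0.06,0,0,0],
    [0,0,0.06,0,0,0],
    [0,0,0.06,0,0,0],
  ],
)

```text
clock: 13.72
eef_pos: [567.0, -7.2, 74.0]
eef_rot: [3.141, 0.0, 1.848]
wrist_force: [-2.7, 0.1, 6.0]
finger_gap: 0.4
```

Run:
```python
from h import *
F=[]
for i in range(8):
    s=read_state();F.append(s['wrist_force']); d=camera('side')
print(s['clock'],s['eef_pos'],np.mean(F,0),np.std(F,0))
c=camera('top'); cv2.imwrite('pics/t9.png',c['pixels'][...,::-1]); cv2.imwrite('pics/s9.png',d['pixels'][...,::-1])
```

```text
14.0667 [567.03136594  -7.14837234  74.03753978] [-2.09361201 -0.07980464  6.08844102] [0.36272764 0.40631127 0.59134155]
```

View pics/s9.png

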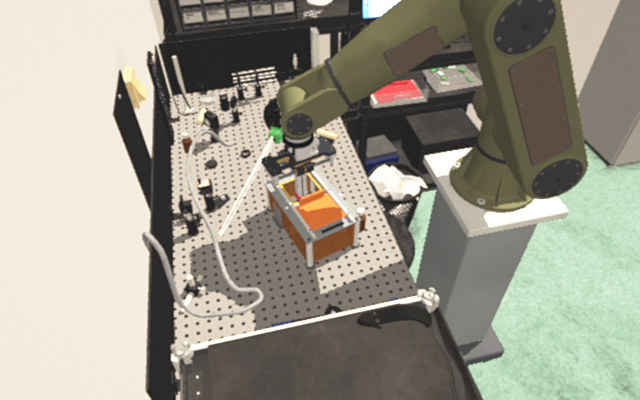

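The lever is held at about 6.1 N, 11 mm down. The picture shows the cover still at the left (about (320,210)) and the fingers in the window. I'm handing in now.

```bash
python3 -c "
from cell import *
print(sign_off())"
```

```text
the job is handed in; nothing more can be done
None
```

I pushed the cover's tab left with the shut fingers until the window was clear. I then lowered the fingers through the window, pressed the red pad down in small steps, and handed in at about 14.1 s while still holding it. No verdict was given.

**Cover:** the opening works out at about 94–97 mm, from the last fingertip position and the top view. The top view showed the yellow window edge clear all round. The last side picture shows the cover still at the left.

**Lever:** the fingertip ended at z = 74.0 mm, about 11 mm below the pad's rest height, with a steady 6.1 N upward on the wrist. I estimate 0.2 rad, but the angle cannot be read directly. The force rose by about 0.55 N/mm with no jump, so the lever was near its stop but not jammed on it.

**Frame and bystanders:** I saw no force or picture suggesting the frame was touched. The fingertips stayed at least 12 mm above the plate except inside the window. I did not measure the bystanders' positions at the end; nothing I moved went near them.

**Disagreements:** the two cameras differed by about 5 mm along the guard's y. I aimed the press between the window's centre and the averaged pad position, which left well over 20 mm to the window's edges. There was also a steady sideways wrist force of about 2 N while pressing, probably friction on the tilting pad.

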